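# Load the charged cell into the work lamp

## Robot

A 6-joint arm with a two-finger parallel gripper is mounted at the origin on a cart in front of the work surface, level with it; the furniture and walls round the work are solid. World frame = base frame: x ahead of the robot, y to its left, z up, the work surface at z = 0. Lengths are in m, angles in rad, forces in N, time in s.
With the tool pointing down it reaches from about 0.425 to 0.95 m from the base axis. Payload 3.5 kg.
Tool frame: the origin (TCP) lies midway between the tips of the shut fingers; the grasp point (between the pads) lies 19 mm behind it; z points along the fingers, y is the line along which they close (so a half turn about z gives the same grasp; the last joint's range is limited). The gripper opens to 85 mm and grips with 20 to 120 N. Pads are 22 mm wide; open, the fingers measure 114 mm over their backs; the gripper's body (76 mm by 85 mm) begins 54 mm behind the grasp point. The pads swing forward as they close: fully open they stand 13 mm farther back than shut.
Start: joints at [0.969, 0.286, 1.577, -0, 1.279, -0.15], TCP at [0.295, 0.607, 0.231] pointing down, gripper open.
Joint ranges: [-2.77, 2.77], [-0.9, 2.22], [0.21, 2.48], [-1.53, 4.67], [0.24, 2.81], [-2.84, 2.84]. Speed limits (rad/s): [2.79, 2.79, 3.14, 3.14, 3.14, 3.14].

## Interface

Orientations are given as a unit quaternion [x, y, z, w].
In Python, from plant import * gives the robot as it stands.
- The arm moves only by the tool move_arm, never from a script. Its argument "moves" is a list of rows, each a list of 3 entries, a list of its own where there are three numbers: the opening, from 0 (shut) to 1 (fully open), then the shift along the tool's x, y, z in m, then the turn, a rotation vector about the tool's x, y, z in rad. A call has exactly 10 rows; each row shifts and turns the commanded pose from where the row before left it, along the tool's axes as they then stand; what a row does not reach is not made up. A row lasts 1/12 s, in which the tool goes at most 41.7 mm and 7.16 degrees, less where a joint would pass 70% of its speed; a pose out of reach is approached as far as the arm can. A call is refused whole if a number of a shift passes 0.0417 or a number of a turn 0.125, either way. A call with a gripper value outside its range is refused whole. The fingers move at their own pace and stop on an object; "grip_force" is the grip in N (left out, the last holds). Time passes only in rows, so rows that do not move let the fingers close, or fill a call up. It gives the time, the measured TCP pose, the force, the opening and the grip force at its end, in the units of the state.
- get_state(): the state, without advancing time (a new reading comes with each control period).
- read_camera(name): name is "scene" or "top" or "wrist"; returns the picture (384x512x3 uint8, red, green, blue); there is no depth.
- camera_params(name): a dict with "fx", "fy", "cx", "cy" (pixels), "rvec" (rotation vector, rad) and "tvec" (3), from world to camera coordinates, as OpenCV has them; the wrist camera has in their place "tool_from_camera" (4x4, takes a point from camera to tool coordinates, whose origin is the TCP and whose axes are the flange's). Camera axes: x right, y down, z forward; pixel columns grow to the right and rows downward; lengths in m; the calibration is good to about 2 mm. The wrist camera is an equidistant fisheye: a pixel r from the principal point sees the ray r / f radians off the axis. A picture is of the moment at which its call begins: read the wrist's pose just before it. camera_params takes no time and is no camera call.
- sign_off(): hands the job in; it is judged then, once.
The state is a dict: "time": time; "qpos": joint angles; "dq": joint speeds; "joint_efforts": joint torques, N m; "eef_pos": TCP position; "tcp_rot": TCP orientation; "contact_force": force on the tool from outside, world axes, zero at the start; "wrist_torque": the same for the moment, N m; "opening": opening from 0.0 (shut) to 1.0 (fully open); "finger_force": force on a finger pad.
Only numpy, scipy, OpenCV 4.12 (cv2) and the standard library are available. Lean on these libraries where they do the work, as an engineer would, in place of code of your own. Each camera call takes 0.05 s, during which the arm holds its last target. There are 200 camera calls.

## Task

Take the blue battery cell out of the charging cradle and load it into the battery carrier of the yellow work lamp, flat end against the coil spring and button end under the retaining lip. Press the spring back with the flat end, roll the button end down past the lip, and leave the cell lying fully home between spring and end wall, held by the lip. Work by feel and never force the lamp, and leave the other things on the bench as they are.

Things in the scene. Friction and masses are not known exactly. Their poses are not given: they have to be found in the camera images.
- cell: Blue cylindrical cell, 22 mm diameter, 70 mm long over all, about 70 g, white band at the button end. Origin at its middle, on its axis; its x axis runs along it towards the button (9 mm diameter, 1.5 mm proud): the can's shoulder is at x = +33.5 mm, the flat end at x = -35 mm. It starts lying in the charging cradle, button roughly to the robot's left.
- cell_button (a point): The tip of the cell's button, on its axis, 35 mm from the cell's origin.
- charger: Black charging cradle, fixed, 96 x 46 mm, body 16 mm high, with low saddles along its x axis that carry the cell's two ends, axis 34 mm above the bench, and an end stop (top at 31 mm) 2.5 mm beyond each end of the cell. Round the cell's middle the fingers have free room down to 16 mm above the bench. Origin at the centre of its underside.
- lamp: Yellow work lamp, fixed: base plate 172 x 60 x 10 mm, origin at the centre of its underside, x along the plate from spring end to lip end, roughly to the robot's left, z up. Black lamp head, 44 mm high, at x = 53 to 87 mm. On the plate a grey battery carrier, its middle line at y = 0, spring at the -x end, lip at the +x end. Over 32 N on it, all contacts added up (spring + wall + lip + floor), harms it.
- bay (a point): Nominal middle of the seated cell, 36 mm above the lamp's underside; fixed to the base plate. The carrier is screwed on through slots and its true place is NOT measured: all of it stands up to 10 mm from nominal, either way along the lamp's x; find it by touch. Cell ends lie on floors at z = 25 mm between flared cheeks (beyond x = -24, +22 mm), 24 mm apart at the floor; spring end: 34 mm apart at their tops, z = 42 mm.
- spring_mark (a point): Nominal tip of the free spring, at x = -29 mm from bay; the true one is off along x as the carrier is. Polished dome of 6 mm radius on a coil, centred on the cell axis, pushed back along -x: 3.2 N at first touch, 0.8 N more per mm, solid after 15 mm; the seated cell holds it back 6 mm. Behind it a housing: front 23 mm behind the free tip, top 44 mm above the lamp's underside.
- lip_mark (a point): Nominal top edge of the rigid lip, at x = +29.5 mm from bay (true one off as the carrier is), 52.5 mm above the lamp's underside; lip 4 mm thick, 16 mm wide, overhanging the end wall by 5.5 mm, the seated can by 4 mm. Button end raised 30 degrees, flat end's lower edge at z = 36 mm (27 mm once on the spring), the cell clears it; rolling past needs the spring held back 11 to 14 mm.
- flux_tin: Yellow and grey round tin, 66 mm diameter, 47 mm high, a bystander. Origin at the centre of its underside.
- pipe_cut: Short blue-green cut of pipe standing on end, 34 mm diameter, 52 mm high, a bystander. Origin at the centre of its underside.
- nut_c: Hexagon nut, 28 x 33 x 15 mm, a bystander. Origin at the centre of its underside.
- enamel_mug: Enamel mug, 77 x 101 x 73 mm, a bystander. Origin at the centre of its underside.
- paste_tin: Red round tin, 54 mm diameter, 31 mm high, a bystander. Origin at the centre of its underside.

How it is judged:
By the outcome, as a careful person would: the job done as asked, in the order asked, and still so for the second after the job is handed in, with the robot touching nothing.
It also fails if it takes over 69 s, if anything falls off the work surface, if the arm or the gripper's body presses on something with over 40 N, if the wrist force passes 120 N, or if a joint passes its speed limit or range.

## Working session

There is one attempt and no reset: what is moved stays moved. The work goes in short steps, Python scripts to look and compute and a tool call to move; the robot and the scene stay as the last step left them, time stands still between calls to the robot, and variables do not carry over. Pictures are saved under pics/ and viewed, at most 10 in all, crops included, and the job is handed in when it is done.

Besides the shell and the picture viewer there is one more tool, called after "Emit:" by a JSON object that holds its "api" and its "payload", one argument or row to a line. move_arm: Moves the arm, as the interface text tells. Its arguments: {"type":"object","properties":{"moves":{"type":"array"},"grip_force":{"type":"number"}},"required":["moves"]}

```bash
ls; mkdir -p pics; python3 - <<'E'
from plant import *
import cv2,numpy as np
for n in("scene","top"):
    im=read_camera(n);np.save(f"pics/{n}.npy",im);cv2.imwrite(f"pics/{n}.png",im[:,:,::-1]);p=camera_params(n);print(n,p)
print(camera_params("wrist"));print(get_state())
a=[cv2.imread(f"pics/{n}.png") for n in("scene","top")]
cv2.imwrite("pics/both.png",cv2.resize(np.vstack(a),None,fx=.78,fy=.78))
E
```

```text
pics
scene {'fx': 453.2653096246885, 'fy': 453.2653096246885, 'cx': 263.2140618005309, 'cy': 195.38754192510333, 'rvec': array([ 2.17014531, -1.21360368,  0.4771275 ]), 'tvec': array([-0.23888768,  0.40838685,  0.94643986])}
top {'fx': 499.71480092083186, 'fy': 499.71480092083186, 'cx': 262.3673832588009, 'cy': 193.288173248932, 'rvec': array([ 2.11345484, -2.17077529,  0.13950823]), 'tvec': array([0.08959008, 0.53153115, 1.52409432])}
{'fx': 297.3186396354542, 'fy': 297.3186396354542, 'cx': 256.28386789163903, 'cy': 191.21133086673953, 'tool_from_camera': array([[ 1.20409397e-03, -9.59099993e-01, -2.83064928e-01,
         7.30290368e-02],
       [ 9.99999272e-01,  1.13109739e-03,  4.21308276e-04,
        -9.02193538e-04],
       [-8.39027647e-05, -2.83065229e-01,  9.59100656e-01,
        -1.42828728e-01],
       [ 0.00000000e+00,  0.00000000e+00,  0.00000000e+00,
         1.00000000e+00]])}
{'time': 0.1, 'qpos': array([ 9.68975624e-01,  2.87137117e-01,  1.57803050e+00,  3.96778318e-06,
        1.27858894e+00, -1.50006588e-01]), 'dq': array([ 0.00191583, -0.00056863, -0.00434618,  0.00078347, -0.0001788 ,
       -0.000834  ]), 'joint_efforts': array([ 3.56087394e-04, -4.07294619e+01, -2.93699688e+01, -1.78024434e-04,
        3.41637075e-03, -1.02015369e-05]), 'eef_pos': array([0.29434215, 0.60678709, 0.23004551]), 'tcp_rot': array([ 2.23990892e-01,  9.74590637e-01, -1.00570544e-03, -3.98975745e-04]), 'contact_force': array([1.05241889, 0.80103418, 0.06870492]), 'wrist_torque': array([ 0.01129792,  0.02135255, -0.02726669]), 'finger_force': 0.0, 'opening': 0.9983555121216706}
```

View pics/top.png

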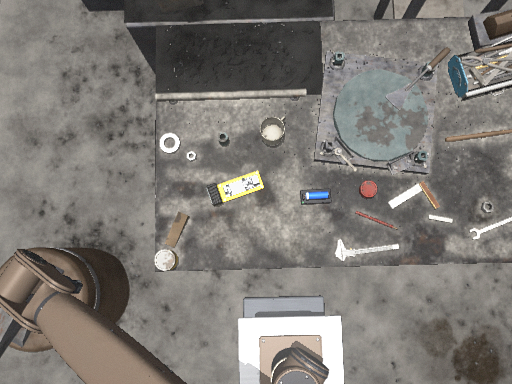

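View pics/scene.png

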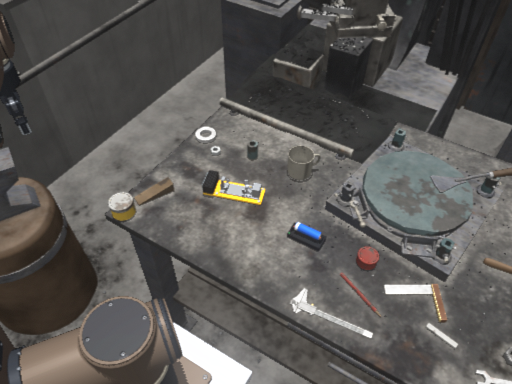

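The top view shows the lamp (black head about (214,195), plate running to (262,178)) and the charger with the blue cell at about (316,196). In the scene view the lamp is at about (235,190) and the cell at about (308,232), with its white band to the left.

```bash
cat > h.py <<'E'
import numpy as np,cv2
from plant import *
from scipy.spatial.transform import Rotation as R
def ray(n,uv,st=None):
    p=camera_params(n);x=(uv[0]-p['cx'])/p['fx'];y=(uv[1]-p['cy'])/p['fy']
    if n=='wrist':
        r=np.hypot(x,y);d=np.array([np.sin(r)*x/r,np.sin(r)*y/r,np.cos(r)])
        T=p['tool_from_camera'];Q=R.from_quat(st['tcp_rot']).as_matrix()
        return Q@T[:3,3]+st['eef_pos'],Q@T[:3,:3]@d
    M=R.from_rotvec(p['rvec']).as_matrix();d=M.T@np.array([x,y,1]);return -M.T@p['tvec'],d/np.linalg.norm(d)
def plane(n,uv,z,st=None):
    o,d=ray(n,uv,st);return o+d*(z-o[2])/d[2]
def tri(a,b):
    (o1,d1),(o2,d2)=a,b
    s=np.linalg.lstsq(np.c_[d1,-d2],o2-o1,rcond=None)[0]
    p,q=o1+s[0]*d1,o2+s[1]*d2;return (p+q)/2,np.linalg.norm(p-q)
def proj(n,X,st=None):
    p=camera_params(n)
    if n=='wrist':
        T=p['tool_from_camera'];Q=R.from_quat(st['tcp_rot']).as_matrix()
        c=T[:3,:3].T@(Q.T@(np.array(X)-st['eef_pos'])-T[:3,3]);t=np.arctan2(np.hypot(c[0],c[1]),c[2]);k=t/np.hypot(c[0],c[1])
        return np.array([p['fx']*c[0]*k+p['cx'],p['fy']*c[1]*k+p['cy']])
    c=R.from_rotvec(p['rvec']).as_matrix()@X+p['tvec'];return np.array([p['fx']*c[0]/c[2]+p['cx'],p['fy']*c[1]/c[2]+p['cy']])
def big(m):
    n,l,s,c=cv2.connectedComponentsWithStats(m.astype(np.uint8));i=1+np.argmax(s[1:,4]);return l==i,c[i],s[i]
E
python3 - <<'E'
from h import *
for n in("top","scene"):
    im=np.load(f"pics/{n}.npy");h=cv2.cvtColor(im,cv2.COLOR_RGB2HSV)
    roi=np.zeros(im.shape[:2],bool);
    if n=='top': roi[150:220,200:340]=1
    else: roi[165:260,195:335]=1
    H,S,V=h[...,0],h[...,1],h[...,2]
    b,c,s=big(roi&(H>100)&(H<125)&(S>120)&(V>80));print(n,'cell',c,s[4],cv2.minAreaRect(np.argwhere(b)[:,::-1].astype(np.float32)))
    y=cv2.morphologyEx((roi&(H>18)&(H<35)&(S>110)&(V>90)).astype(np.uint8),cv2.MORPH_CLOSE,np.ones((15,15)));b,c,s=big(y);r=cv2.minAreaRect(np.argwhere(b)[:,::-1].astype(np.float32));print('lamp',c,s[4],cv2.boxPoints(r).tolist())
    for q in cv2.boxPoints(r): print(plane(n,q,.01))
    print('cell@.034',plane(n,big(roi&(H>100)&(H<125)&(S>120)&(V>80))[1],.038))
A=[ray(n,big((lambda h,n:(h[...,0]>100)&(h[...,0]<125)&(h[...,1]>120)&(h[...,2]>80)&(np.indices(h.shape[:2])[1]>280)&(np.indices(h.shape[:2])[1]<335)&(np.indices(h.shape[:2])[0]>170)&(np.indices(h.shape[:2])[0]<260))(cv2.cvtColor(np.load(f"pics/{n}.npy"),cv2.COLOR_RGB2HSV),n))[1]) for n in("top","scene")]
print(tri(*A))
print(proj("top",get_state()['eef_pos']))
E
```

```text
top cell [318.3875969 194.7751938] 129 ((318.0, 194.5), (7.0, 18.0), 90.0)
lamp [240.0645933  186.04904306] 836 [[215.92001342773438, 184.44000244140625], [257.76617431640625, 169.6707763671875], [264.08001708984375, 187.55999755859375], [222.23385620117188, 202.3292236328125]]
[0.57046776 0.22329705 0.01      ]
[0.61466066 0.08839782 0.01      ]
[0.556087   0.06968649 0.01      ]
[0.51230598 0.20393111 0.01      ]
cell@.034 [ 0.52425046 -0.09933787  0.038     ]
scene cell [308.76165803 231.05181347] 193 ((308.5718994140625, 230.94178771972656), (22.510879516601562, 8.524340629577637), 24.443954467773438)
lamp [235.22558459 192.34112792] 727 [[202.84432983398438, 193.79562377929688], [206.25262451171875, 176.37551879882812], [265.4014587402344, 187.9481201171875], [261.9931640625, 205.36822509765625]]
[0.49579177 0.22205571 0.01      ]
[0.55641298 0.25392733 0.01      ]
[0.61003645 0.08240679 0.01      ]
[0.54876839 0.05676814 0.01      ]
cell@.034 [ 0.51907488 -0.10303119  0.038     ]
(array([ 0.52563288, -0.10045179,  0.02858794]), np.float64(0.00034285392893516724))
[ 66.1803477  276.72509542]
```

Emit:
{"api": "move_arm", "payload": {
  "moves": [
    [1, [-0.0334, -0.022, -0.003], [0, 0, 0]],
    [1, [-0.0334, -0.022, -0.003], [0, 0, 0]],
    [1, [-0.0334, -0.022, -0.003], [0, 0, 0]],
    [1, [-0.0334, -0.022, -0.003], [0, 0, 0]],
    [1, [-0.0334, -0.022, -0.003], [0, 0, 0]],
    [1, [-0.0334, -0.022, -0.003], [0, 0, 0]],
    [1, [-0.0334, -0.022, -0.003], [0, 0, 0]],
    [1, [-0.0334, -0.022, -0.003], [0, 0, 0]],
    [1, [-0.0334, -0.022, -0.003], [0, 0, 0]],
    [1, [-0.0334, -0.022, -0.003], [0, 0, 0]]
  ],
  "grip_force": 40
}}

```text
time: 0.93
eef_pos: [0.4994, 0.2616, 0.261]
tcp_rot: [0.224, 0.975, -0.0, -0.0]
contact_force: [0.6, -0.6, -0.1]
opening: 0.998
finger_force: 0.0
```

Emit:
{"api": "move_arm", "payload": {
  "moves": [
    [1, [-0.0334, -0.022, 0], [0, 0, 0]],
    [1, [-0.0334, -0.022, 0], [0, 0, 0]],
    [1, [-0.0334, -0.022, 0], [0, 0, 0]],
    [1, [0, 0, 0], [0, 0, 0.115]],
    [1, [0, 0, 0], [0, 0, 0.115]],
    [1, [0, 0, 0], [0, 0, 0.115]],
    [1, [0, 0, 0], [0, 0, 0.115]],
    [1, [0, 0, 0], [0, 0, 0.115]],
    [1, [0, 0, 0], [0, 0, 0.115]],
    [1, [0, 0, 0], [0, 0, 0.115]]
  ]
}}

```text
time: 1.77
eef_pos: [0.5601, 0.1603, 0.2606]
tcp_rot: [0.59, 0.807, -0.0, -0.0]
contact_force: [0.6, 0.8, -0.3]
opening: 0.998
finger_force: 0.0
```

```bash
python3 - <<'E'
from h import *
import pickle
s=get_state();im=read_camera("wrist");pickle.dump((s,im),open("pics/w1.pkl","wb"))
cv2.imwrite("pics/w1.png",im[:,:,::-1]);print(s['eef_pos'],R.from_quat(s['tcp_rot']).as_matrix().round(3),s['contact_force'],s['time'])
E
```

```text
[0.56007807 0.1603137  0.26061502] [[-0.303  0.953 -0.001]
 [ 0.953  0.303 -0.   ]
 [ 0.    -0.001 -1.   ]] [ 0.60971167  0.8117285  -0.29648131] 1.7667
```

View pics/w1.png

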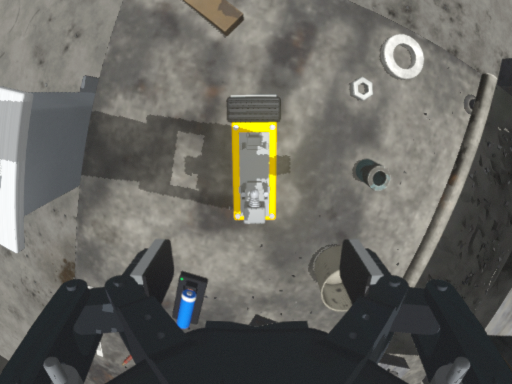

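The wrist view shows the lamp in line with the tool: black head at about (254,108), yellow plate from (233,123) to (276,219), spring block at about (255,205). The cell is at about (187,300).

```bash
cat >> h.py <<'E'
def mask(im,c,roi):
    h=cv2.cvtColor(im,cv2.COLOR_RGB2HSV);H,S,V=h[...,0],h[...,1],h[...,2];u0,v0,u1,v1=roi
    m=(H>18)&(H<35)&(S>120)&(V>80) if c=='y' else (H>100)&(H<125)&(S>110)&(V>60)
    r=np.zeros_like(m);r[v0:v1,u0:u1]=1;return m&r
def rect(m,n,z,st):
    P=np.array([plane(n,q,z,st)[:2] for q in np.argwhere(m)[:,::-1]],np.float32)
    return cv2.minAreaRect(P*1000)
E
python3 - <<'E'
from h import *
import pickle
s,im=pickle.load(open("pics/w1.pkl","rb"))
m=mask(im,'y',(215,90,295,240));r=rect(m,'wrist',.01,s);print(r);print(cv2.boxPoints(r))
m=mask(im,'b',(150,260,230,340));b,c,_=big(m);print(c,plane('wrist',c,.04,s),rect(b,'wrist',.04,s))
t=np.load("pics/top.npy");print(tri(ray('wrist',c,s),ray('top',big(mask(t,'b',(280,170,340,220)))[1])))
# candidate lamp frame: yaw and end
for X in [(0.5,-.1,.034)]: print(proj('wrist',X,s))
cv2.imwrite("pics/w1c.png",cv2.resize(im[90:235,215:300,::-1],None,fx=4,fy=4,interpolation=cv2.INTER_CUBIC))
E
```

```text
((560.7652587890625, 142.41326904296875), (60.59938430786133, 138.8162078857422), 18.088132858276367)
[[510.41318 198.9838 ]
 [553.51276  67.02788]
 [611.1173   85.84274]
 [568.01776 217.79866]]
[184.61209068 313.69017632] [ 0.52258227 -0.10183526  0.04      ] ((522.6875610351562, -103.7096176147461), (23.4393253326416, 66.34199523925781), 2.314314126968384)
(array([ 0.52319708, -0.09906277,  0.04324603]), np.float64(0.0010125644750679382))
[172.16501401 306.43314878]
```

View pics/w1c.png

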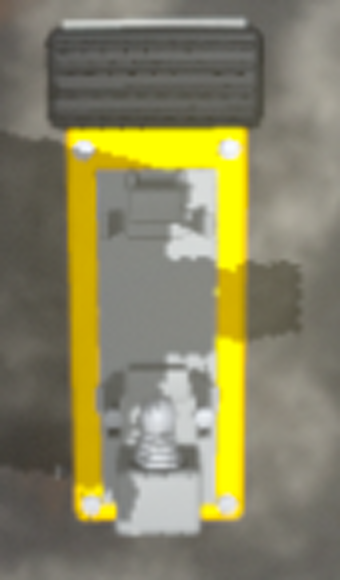

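Emit:
{"api": "move_arm", "payload": {
  "moves": [
    [1, [-0.0338, -0.0163, 0.0086], [0, 0, 0]],
    [1, [-0.0338, -0.0163, 0.0086], [0, 0, 0]],
    [1, [-0.0338, -0.0163, 0.0086], [0, 0, 0]],
    [1, [-0.0338, -0.0163, 0.0086], [0, 0, 0]],
    [1, [-0.0338, -0.0163, 0.0086], [0, 0, 0]],
    [1, [-0.0338, -0.0163, 0.0086], [0, 0, 0]],
    [1, [-0.0338, -0.0163, 0.0086], [0, 0, 0]],
    [1, [0, 0, 0], [0, 0, 0.089]],
    [1, [0, 0, 0], [0, 0, 0.089]],
    [1, [0, 0, 0], [0, 0, 0.089]]
  ]
}}

```text
time: 2.65
eef_pos: [0.5244, -0.1008, 0.2004]
tcp_rot: [0.692, 0.722, -0.0, -0.001]
contact_force: [0.6, -0.2, -0.4]
opening: 1.0
finger_force: 0.0
```

```bash
python3 - <<'E'
from h import *
import pickle
s=get_state();im=read_camera("wrist");pickle.dump((s,im),open("pics/w2.pkl","wb"))
print(s['eef_pos'],R.from_quat(s['tcp_rot']).as_matrix().round(3).tolist())
b,c,st=big(mask(im,'b',(180,60,330,330)));print(c,st,rect(b,'wrist',.038,s))
s1,im1=pickle.load(open("pics/w1.pkl","rb"));c1=big(mask(im1,'b',(150,260,230,340)))[1]
print(tri(ray('wrist',c,s),ray('wrist',c1,s1)))
u,v=map(int,c);k=im[v-65:v+65,u-55:u+55,::-1];cv2.imwrite("pics/w2.png",cv2.resize(k,None,fx=4,fy=4,interpolation=cv2.INTER_CUBIC));print(u-55,v-65)
# lamp features, world->lamp frame
O=np.array([.5556,.1582]);d=np.array([-.3105,.9506]);n=np.array([-.9506,-.3105])
for nm,(cu,cv_),z in [('dome tip',(158,398),.036),('dome ctr',(158,410),.042),('housing front top',(158,470),.044),('lip lo',(157,238),.0525),('lip line2',(157,190),.0525),('lip top',(157,175),.0525),('floor lip end',(157,258),.025),('spring floor edge',(157,365),.025)]:
    p=plane('wrist',(215+cu/4,90+cv_/4),z,s1)[:2]-O;print(nm,(p@d*1000).round(1),(p@n*1000).round(1))
E
```

```text
[ 0.5243504  -0.10080806  0.20036059] [[-0.043, 0.999, -0.001], [0.999, 0.043, 0.001], [0.001, -0.001, -1.0]]
[255.20857378 174.34872218] [ 245  146   22   58 1213] ((522.0458984375, -101.5714111328125), (22.124042510986328, 61.959049224853516), 2.0014586448669434)
(array([ 0.52227365, -0.09957093,  0.04278427]), np.float64(0.00111092738964565))
200 109
dome tip -33.7 -0.9
dome ctr -36.0 -0.9
housing front top -55.4 -0.8
lip lo 20.6 -1.1
lip line2 35.0 -1.2
lip top 39.4 -1.3
floor lip end 10.0 -0.8
spring floor edge -25.6 -0.6
```

View pics/w2.png

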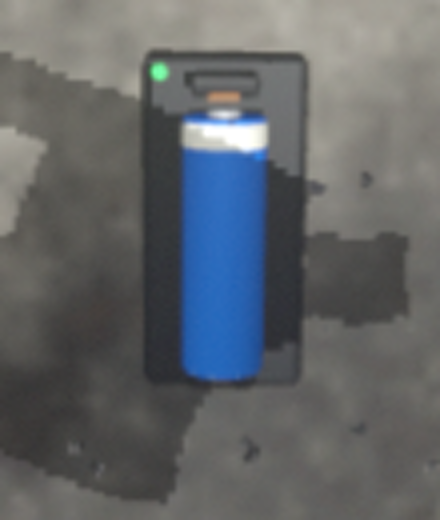

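The close view shows the cell's shoulder at crop row 113 (button above it to row 105), the flat end at row 380 and the axis at crop column 222. The cell lies straight in the cradle.

Emit:
{"api": "move_arm", "payload": {
  "moves": [
    [0.7, [0.0022, -0.0011, 0.03], [0, 0, 0]],
    [0.7, [0.0022, -0.0011, 0.03], [0, 0, 0]],
    [0.7, [0, 0, 0.03], [0, 0, 0]],
    [0.7, [0, 0, 0.02], [0, 0, 0]],
    [0.7, [0, 0, 0.02], [0, 0, 0]],
    [0.7, [0, 0, 0], [0, 0, 0]],
    [0.7, [0, 0, 0], [0, 0, 0]],
    [0.7, [0, 0, 0], [0, 0, 0]],
    [0.7, [0, 0, 0], [0, 0, 0]],
    [0.7, [0, 0, 0], [0, 0, 0]]
  ]
}}

```text
time: 3.53
eef_pos: [0.5238, -0.096, 0.073]
tcp_rot: [0.69, 0.724, 0.001, 0.002]
contact_force: [0.5, -0.4, -0.3]
opening: 0.701
finger_force: 0.0
```

```bash
python3 - <<'E'
from h import *
import pickle
s,im=pickle.load(open("pics/w2.pkl","rb"))
sh=plane('wrist',(200+224/4,109+114/4),.045,s);fl=plane('wrist',(200+222/4,109+379/4),.045,s)
print(sh,fl,np.linalg.norm(sh-fl),'centre',(sh+fl)/2-np.array([0,.00075,0]))
s=get_state();print(s['eef_pos'],s['opening'],R.from_quat(s['tcp_rot']).as_matrix().round(3).tolist(),s['contact_force'])
E
```

```text
[ 0.5208454  -0.06093222  0.045     ] [ 0.52339493 -0.13090473  0.045     ] 0.0700189412179854 centre [ 0.52212017 -0.09666847  0.045     ]
[ 0.52380604 -0.09601006  0.07295768] 0.7011815073265751 [[-0.048, 0.999, 0.003], [0.999, 0.048, -0.001], [-0.001, 0.003, -1.0]] [ 0.51830754 -0.3959624  -0.30962681]
```

Emit:
{"api": "move_arm", "payload": {
  "moves": [
    [0.7, [0, -0.0015, 0.02], [0, 0, 0]],
    [0.7, [0, 0, 0.02], [0, 0, 0]],
    [0.7, [0, 0, 0.015], [0, 0, 0]],
    [0, [0, 0, 0], [0, 0, 0]],
    [0, [0, 0, 0], [0, 0, 0]],
    [0, [0, 0, 0], [0, 0, 0]],
    [0, [0, 0, 0], [0, 0, 0]],
    [0, [0, 0, 0], [0, 0, 0]],
    [0, [0, 0, 0], [0, 0, 0]],
    [0, [0, 0, 0], [0, 0, 0]]
  ],
  "grip_force": 60
}}

```text
time: 4.37
eef_pos: [0.5229, -0.0963, 0.0179]
tcp_rot: [0.69, 0.723, 0.001, 0.002]
contact_force: [1.1, 0.1, 5.3]
opening: 0.235
finger_force: 59.1
```

Emit:
{"api": "move_arm", "payload": {
  "moves": [
    [0, [0, 0, -0.008], [0, 0, 0]],
    [0, [0, 0, -0.02], [0, 0, 0]],
    [0, [0, 0, -0.03], [0, 0, 0]],
    [0, [0, 0, -0.035], [0, 0, 0]],
    [0, [0, 0, -0.035], [0, 0, 0]],
    [0, [0.04, 0, 0], [0, 0, 0]],
    [0, [0.04, 0, 0], [0, 0, 0]],
    [0, [0.04, 0, 0], [0, 0, 0]],
    [0, [0.02, 0, 0], [0, 0, 0]],
    [0, [0, 0, 0], [0, 0, 0]]
  ]
}}

```text
time: 5.2
eef_pos: [0.5125, 0.0477, 0.1435]
tcp_rot: [0.689, 0.725, -0.001, -0.002]
contact_force: [0.2, 0.1, -1.3]
opening: 0.236
finger_force: 58.9
```

```bash
python3 - <<'E'
from h import *
import pickle
s=get_state();im=read_camera("wrist");pickle.dump((s,im),open("pics/w3.pkl","wb"))
print(s['eef_pos'],s['contact_force'],s['wrist_torque'],s['opening'],R.from_quat(s['tcp_rot']).as_matrix().round(3).tolist())
cv2.imwrite("pics/w3.png",cv2.resize(im[:,100:420,::-1],None,fx=1.56,fy=1.56))
E
```

```text
[0.51250313 0.0477402  0.14348198] [ 0.21467771  0.05576699 -1.28052555] [-0.01638044  0.03931613 -0.05305109] 0.23622670879344235 [[-0.052, 0.999, -0.003], [0.999, 0.052, 0.001], [0.001, -0.003, -1.0]]
```

View pics/w3.png

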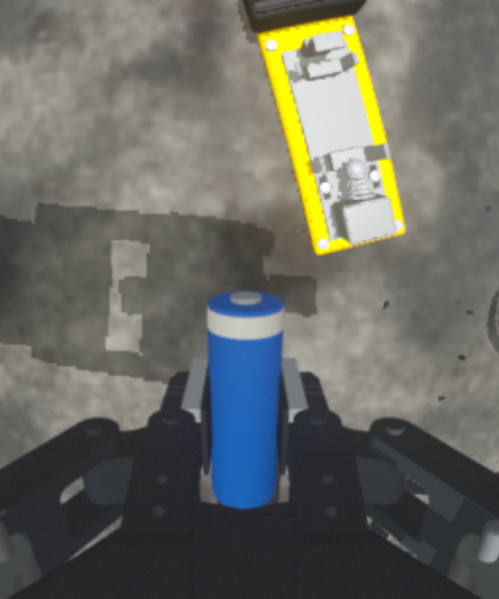

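The cell is held straight (button at (245,298), flat end at about (244,505)). The lamp is fully visible from (250,0) to (405,250), with the dome at (357,170) and the lip block at (325,50).

```bash
python3 - <<'E'
from h import *
import pickle
s,im=pickle.load(open("pics/w3.pkl","rb"))
k=im[0:165,250:365,::-1];cv2.imwrite("pics/w3c.png",cv2.resize(k,None,fx=3.6,fy=3.6,interpolation=cv2.INTER_CUBIC))
m=mask(im,'y',(250,0,380,170));r=rect(m,'wrist',.01,s);print(r,cv2.boxPoints(r))
E
```

```text
Traceback (most recent call last):
  File "h.py", line 31, in rect
    P=np.array([plane(n,q,z,st)[:2] for q in np.argwhere(m)[:,::-1]],np.float32)
                ~~~~~^^^^^^^^^^
  File "h.py", line 12, in plane
    o,d=ray(n,uv,st);return o+d*(z-o[2])/d[2]
        ~~~^^^^^^^^^
  File "h.py", line 5, in ray
    p=camera_params(n);x=(uv[0]-p['cx'])/p['fx'];y=(uv[1]-p['cy'])/p['fy']
ValueError: time passes only in moves, steps and waits
```

View pics/w3c.png

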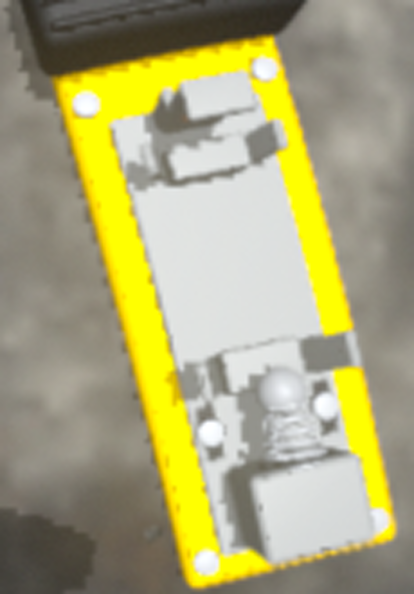

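The crop shows the lip top block between (185,85) and (255,110), the lip-end floor block with its near edge at about (208,180), the spring floor block edge at about (258,348), the dome at (283,388) and the housing top front edge at about (308,464).

```bash
sed -i 's/^from plant import \*/from plant import *\nimport functools\ncamera_params=functools.cache(camera_params)/' h.py; python3 - <<'E'
from h import *
import pickle
s,im=pickle.load(open("pics/w3.pkl","rb"))
m=mask(im,'y',(250,0,380,170));r=rect(m,'wrist',.01,s);print(r);B=cv2.boxPoints(r)/1000
i=np.argsort(B[:,1]);E=B[i[:2]].mean(0);F=B[i[2:]].mean(0);d=(F-E)/np.linalg.norm(F-E);O=E+.086*d;n=np.array([-d[1],d[0]])
print('O',O,'yaw',np.degrees(np.arctan2(d[1],d[0])))
def f(nm,p,z,nom):
    q=plane('wrist',(250+p[0]/3.6,p[1]/3.6),z,s)[:2]-O;print(nm,(q@d*1000).round(1),(q@n*1000).round(1),'bay',(q@d*1000-nom).round(1))
f('lip edge',(222,113),.0525,29.5);f('lip back',(218,80),.0525,39)
f('floor lip',(207,168),.025,22);f('spring floor',(258,348),.025,-24)
f('dome ctr',(283,388),.036,-35);f('housing',(308,464),.044,-52);f('housing back',(322,550),.044,0)
f('screwL',(210,433),.025,0);f('screwR',(325,405),.025,0)
E
```

```text
((559.6463012695312, 143.51841735839844), (60.52112579345703, 141.1327667236328), 17.94563102722168)
O [0.55489093 0.1582012 ] yaw 107.94558
lip edge 25.9 -0.3 bay -3.6
lip back 33.6 -1.6 bay -5.4
floor lip 18.6 0.5 bay -3.4
spring floor -27.8 -0.5 bay -3.8
dome ctr -38.1 -1.7 bay -3.1
housing -56.1 -1.7 bay -4.1
housing back -76.6 -0.7 bay -76.6
screwL -45.6 16.3 bay -45.6
screwR -45.2 -13.9 bay -45.2
```

```bash
cat >> h.py <<'E'
D=np.array([-.3096,.9509,0]);N=np.array([-.9509,-.3096,0]);Z=np.array([0,0,1.]);ZC=16.1;BAY=np.array([.5567,.1549,0])
def where(s):  # flat-end centre in carrier frame (mm), tilt (deg), lateral, yaw err
    Q=R.from_quat(s['tcp_rot']).as_matrix();f=s['eef_pos']*1000+Q@np.array([-35,0,-ZC])-BAY*1000
    c=s['contact_force']
    return dict(t=round(s['time'],2),fX=round(f@D,2),fY=round(f@N,2),fZ=round(f[2],2),tilt=round(np.degrees(np.arcsin(Q[2,0])),2),roll=round(np.degrees(np.arcsin(Q[2,1])),2),yaw=round(np.degrees(np.arctan2(Q[1,0],Q[0,0])),2),F=np.round([c@D,c@N,c[2]],1),fin=round(s['finger_force'],1))
def togo(s,fX,fY,fZ,tilt):  # turn (tool rotvec) then shift in present tool axes (mm)
    Q=R.from_quat(s['tcp_rot']).as_matrix();t=np.radians(tilt)
    x=D*np.cos(t)+Z*np.sin(t);z=D*np.sin(t)-Z*np.cos(t);G=np.c_[x,np.cross(z,x),z]
    T=BAY*1000+D*fX+N*fY+Z*fZ-G@np.array([-35,0,-ZC])
    print('tcp',T.round(1),'shift',(Q.T@(T-s['eef_pos']*1000)).round(2),'turn',R.from_matrix(Q.T@G).as_rotvec().round(4))
E
python3 - <<'E'
from h import *
import pickle
s,im=pickle.load(open("pics/w3.pkl","rb"))
h=cv2.cvtColor(im,cv2.COLOR_RGB2HSV)
b,c,st=big(mask(im,'b',(210,180,310,330)));print('blue',c,st)
rows=[(v,np.argwhere(b[v])[:,0].min(),np.argwhere(b[v])[:,0].max()) for v in (220,240,260,280,300)];print(rows)
print('button/axis predictions',[proj('wrist',s['eef_pos']+R.from_quat(s['tcp_rot']).as_matrix()@np.array(p),s).round(1) for p in [(.035,0,-.016),(.0335,0,-.027),(-.035,0,-.027),(0,.011,-.016),(0,-.011,-.016)]])
s=get_state();print(where(s));togo(s,-25,0,75,30);togo(s,-25,0,75,0)
E
```

```text
blue [256.17257482 268.32922946] [ 233  212   48  115 4711]
[(220, np.int64(234), np.int64(280)), (240, np.int64(234), np.int64(279)), (260, np.int64(235), np.int64(278)), (280, np.int64(235), np.int64(277)), (300, np.int64(236), np.int64(277))]
button/axis predictions [array([259.3, 189.6]), array([259.5, 200.6]), array([258.7, 327.2]), array([281.5, 258.7]), array([236.3, 258.7])]
{'t': 5.25, 'fX': np.float64(-123.85), 'fY': np.float64(84.32), 'fZ': np.float64(159.64), 'tilt': np.float64(0.0), 'roll': np.float64(-0.15), 'yaw': np.float64(92.92), 'F': array([-1.1,  1.5, -1.2]), 'fin': 58.9}
tcp [552.6 167.6  78.6] shift [119.44  45.83  64.87] turn [ 0.0666  0.5201 -0.2584]
tcp [553.6 164.4  58.9] shift [116.19  46.76  84.53] turn [-0.0025 -0.0004 -0.2638]
```

Emit:
{"api": "move_arm", "payload": {
  "moves": [
    [0, [0, 0, 0], [0, 0, -0.088]],
    [0, [0, 0, 0], [0, 0, -0.088]],
    [0, [0, 0, 0], [0, 0, -0.088]],
    [0, [0.0254, 0.0191, 0.008], [0, 0, 0]],
    [0, [0.0254, 0.0191, 0.008], [0, 0, 0]],
    [0, [0.0254, 0.0191, 0.008], [0, 0, 0]],
    [0, [0.0254, 0.0191, 0.008], [0, 0, 0]],
    [0, [0, 0, 0], [0, 0.12, 0]],
    [0, [0, 0, 0], [0, 0.12, 0]],
    [0, [0, 0, 0], [0, 0.12, 0]]
  ]
}}

```text
time: 6.08
eef_pos: [0.5563, 0.1648, 0.1125]
tcp_rot: [0.578, 0.795, 0.107, -0.147]
contact_force: [1.3, -0.6, -0.9]
opening: 0.235
finger_force: 58.8
```

Emit:
{"api": "move_arm", "payload": {
  "moves": [
    [0, [0, 0, 0], [0, 0.08, 0]],
    [0, [0, 0, 0], [0, 0.0836, 0]],
    [0, [0, 0, 0], [0, 0, 0]],
    [0, [0, 0, 0], [0, 0, 0]],
    [0, [0, 0, 0], [0, 0, 0]],
    [0, [0, 0, 0], [0, 0, 0]],
    [0, [0, 0, 0], [0, 0, 0]],
    [0, [0, 0, 0], [0, 0, 0]],
    [0, [0, 0, 0], [0, 0, 0]],
    [0, [0, 0, 0], [0, 0, 0]]
  ]
}}

```text
time: 6.92
eef_pos: [0.5561, 0.1647, 0.1123]
tcp_rot: [0.569, 0.781, 0.152, -0.209]
contact_force: [1.0, -0.8, -1.6]
opening: 0.237
finger_force: 58.8
```

```bash
python3 - <<'E'
from h import *
s=get_state();print(where(s));togo(s,-24,-1,70,30);togo(s,-24,-1,37,30)
E
```

```text
{'t': 6.92, 'fX': np.float64(-28.87), 'fY': np.float64(-2.3), 'fZ': np.float64(108.79), 'tilt': np.float64(29.98), 'roll': np.float64(0.02), 'yaw': np.float64(107.87), 'F': array([-1. , -0.7, -1.6]), 'fin': 58.8}
tcp [553.2 168.9  73.6] shift [-15.16  -1.44  36.02] turn [ 0.0018  0.0004 -0.0025]
tcp [553.2 168.9  40.6] shift [-31.65  -1.45  64.6 ] turn [ 0.0018  0.0004 -0.0025]
```

Emit:
{"api": "move_arm", "payload": {
  "moves": [
    [0, [-0.0046, -0.0003, 0.0096], [0, 0, -0.0025]],
    [0, [-0.0046, -0.0003, 0.0096], [0, 0, 0]],
    [0, [-0.0046, -0.0003, 0.0096], [0, 0, 0]],
    [0, [-0.0046, -0.0003, 0.0096], [0, 0, 0]],
    [0, [-0.0046, -0.0003, 0.0096], [0, 0, 0]],
    [0, [-0.0046, 0, 0.0096], [0, 0, 0]],
    [0, [-0.0013, 0, 0.0023], [0, 0, 0]],
    [0, [-0.0013, 0, 0.0023], [0, 0, 0]],
    [0, [-0.0013, 0, 0.0023], [0, 0, 0]],
    [0, [0, 0, 0], [0, 0, 0]]
  ]
}}

```text
time: 7.75
eef_pos: [0.5534, 0.1685, 0.0404]
tcp_rot: [0.568, 0.781, 0.153, -0.209]
contact_force: [0.2, 0.4, -1.1]
opening: 0.233
finger_force: 58.8
```

```bash
python3 - <<'E'
from h import *
s=get_state();im=read_camera("wrist");cv2.imwrite("pics/w4.png",cv2.resize(im[:,100:420,::-1],None,fx=1.56,fy=1.56))
print(where(s));togo(s,-28,-1,37,30)
E
```

```text
{'t': 7.75, 'fX': np.float64(-24.36), 'fY': np.float64(-1.01), 'fZ': np.float64(36.8), 'tilt': np.float64(30.0), 'roll': np.float64(0.07), 'yaw': np.float64(107.98), 'F': array([ 0.3, -0.3, -1.1]), 'fin': 58.8}
tcp [554.4 165.1  40.6] shift [-3.05 -0.07 -2.  ] turn [ 0.0019  0.     -0.0008]
```

View pics/w4.png

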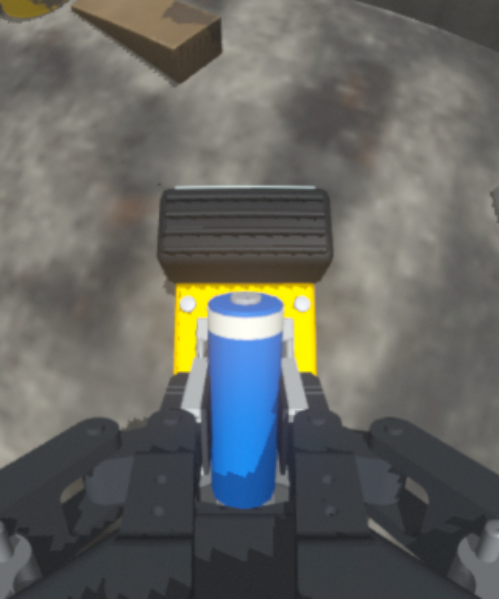

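View: lamp head (160–332) and plate (176–316) are centred at column 246, and the cell at 245, so lateral alignment is good. Now feel for the spring.

Emit:
{"api": "move_arm", "payload": {
  "moves": [
    [0, [-0.0009, 0, -0.0005], [0, 0, 0]],
    [0, [-0.0009, 0, -0.0005], [0, 0, 0]],
    [0, [-0.0009, 0, -0.0005], [0, 0, 0]],
    [0, [-0.0009, 0, -0.0005], [0, 0, 0]],
    [0, [-0.0009, 0, -0.0005], [0, 0, 0]],
    [0, [-0.0009, 0, -0.0005], [0, 0, 0]],
    [0, [0, 0, 0], [0, 0, 0]],
    [0, [0, 0, 0], [0, 0, 0]],
    [0, [0, 0, 0], [0, 0, 0]],
    [0, [0, 0, 0], [0, 0, 0]]
  ]
}}

```text
time: 8.63
eef_pos: [0.5551, 0.1631, 0.0406]
tcp_rot: [0.568, 0.781, 0.153, -0.209]
contact_force: [-0.5, 3.9, 1.0]
opening: 0.238
finger_force: 58.8
```

```bash
python3 - <<'E'
from h import *
s=get_state();print(where(s),s['wrist_torque'])
E
```

```text
{'t': 8.63, 'fX': np.float64(-30.05), 'fY': np.float64(-1.0), 'fZ': np.float64(37.04), 'tilt': np.float64(30.04), 'roll': np.float64(0.08), 'yaw': np.float64(108.0), 'F': array([ 3.9, -0.7,  1. ]), 'fin': 58.8} [0.30908415 0.02879388 0.04295932]
```

Emit:
{"api": "move_arm", "payload": {
  "moves": [
    [0, [-0.0009, 0, -0.0005], [0, 0, 0]],
    [0, [-0.0009, 0, -0.0005], [0, 0, 0]],
    [0, [-0.0009, 0, -0.0005], [0, 0, 0]],
    [0, [-0.0009, 0, -0.0005], [0, 0, 0]],
    [0, [-0.0009, 0, -0.0005], [0, 0, 0]],
    [0, [0, 0, 0], [0, 0, 0]],
    [0, [0, 0, 0], [0, 0, 0]],
    [0, [0, 0, 0], [0, 0, 0]],
    [0, [0, 0, 0], [0, 0, 0]],
    [0, [0, 0, 0], [0, 0, 0]]
  ]
}}

```text
time: 9.47
eef_pos: [0.5565, 0.1589, 0.0407]
tcp_rot: [0.568, 0.781, 0.153, -0.21]
contact_force: [-1.4, 7.0, 1.4]
opening: 0.236
finger_force: 58.7
```

```bash
python3 - <<'E'
from h import *
s=get_state();print(where(s),s['wrist_torque'])
E
```

```text
{'t': 9.47, 'fX': np.float64(-34.48), 'fY': np.float64(-0.95), 'fZ': np.float64(37.04), 'tilt': np.float64(30.16), 'roll': np.float64(0.06), 'yaw': np.float64(107.97), 'F': array([ 7.1, -0.9,  1.4]), 'fin': 58.7} [ 0.90730694  0.0579531  -0.02623426]
```

Emit:
{"api": "move_arm", "payload": {
  "moves": [
    [0, [-0.0008, 0, -0.00045], [0, 0, 0]],
    [0, [-0.0008, 0, -0.00045], [0, 0, 0]],
    [0, [-0.0008, 0, -0.00045], [0, 0, 0]],
    [0, [-0.0008, 0, -0.00045], [0, 0, 0]],
    [0, [-0.0008, 0, -0.00045], [0, 0, 0]],
    [0, [-0.0008, 0, -0.00045], [0, 0, 0]],
    [0, [-0.0008, 0, -0.00045], [0, 0, 0]],
    [0, [-0.0008, 0, -0.00045], [0, 0, 0]],
    [0, [0, 0, 0], [0, 0, 0]],
    [0, [0, 0, 0], [0, 0, 0]]
  ]
}}

```text
time: 10.3
eef_pos: [0.5582, 0.1534, 0.041]
tcp_rot: [0.568, 0.78, 0.154, -0.212]
contact_force: [-1.2, 11.6, 1.0]
opening: 0.235
finger_force: 58.6
```

```bash
python3 - <<'E'
from h import *
s=get_state();im=read_camera("wrist");
b,c,st=big(mask(im,'b',(210,180,310,330)));print('blue',c,st)
print(where(s),s['wrist_torque'])
E
```

```text
blue [256.1604429  268.49153278] [ 234  214   46  113 4606]
{'t': 10.3, 'fX': np.float64(-40.22), 'fY': np.float64(-0.86), 'fZ': np.float64(37.14), 'tilt': np.float64(30.38), 'roll': np.float64(0.03), 'yaw': np.float64(107.95), 'F': array([11.4, -2.5,  1. ]), 'fin': 58.6} [ 1.59346881  0.17546215 -0.09826853]
```

Emit:
{"api": "move_arm", "payload": {
  "moves": [
    [0, [-0.0008, 0, -0.00045], [0, 0, 0]],
    [0, [-0.0008, 0, -0.00045], [0, 0, 0]],
    [0, [-0.0008, 0, -0.00045], [0, 0, 0]],
    [0, [-0.00075, 0, 0.0015], [0, -0.0436, 0]],
    [0, [-0.00075, 0, 0.0015], [0, -0.0436, 0]],
    [0, [-0.00075, 0, 0.0015], [0, -0.0436, 0]],
    [0, [0, 0, 0], [0, 0, 0]],
    [0, [0, 0, 0], [0, 0, 0]],
    [0, [0, 0, 0], [0, 0, 0]],
    [0, [0, 0, 0], [0, 0, 0]]
  ]
}}

```text
time: 11.18
eef_pos: [0.5587, 0.1515, 0.0359]
tcp_rot: [0.577, 0.793, 0.117, -0.161]
contact_force: [-1.6, 12.7, 3.6]
opening: 0.234
finger_force: 58.8
```

```bash
cat > w.py <<'E'
from h import *
import sys
s=get_state();r=where(s);print(r,s['wrist_torque'].round(2))
if len(sys.argv)>1: togo(s,*map(float,sys.argv[1:]))
t=np.radians(r['tilt']);e=-1.0
for n,a,rad in(('shoulder low',68.5,-11),('button low',70,-4.5),('button top',70,4.5),('shoulder top',68.5,11)):
    print(n,'X gap to lip edge',round(29.5+e-(r['fX']+a*np.cos(t)-rad*np.sin(t)),2),'z',round(r['fZ']+a*np.sin(t)+rad*np.cos(t),2))
print('flat low z',round(r['fZ']-11*np.cos(t),2))
E
python3 w.py
```

```text
{'t': 11.18, 'fX': np.float64(-42.36), 'fY': np.float64(-0.82), 'fZ': np.float64(37.05), 'tilt': np.float64(22.92), 'roll': np.float64(0.01), 'yaw': np.float64(107.94), 'F': array([12.5, -2.4,  3.6]), 'fin': 58.8} [ 1.93  0.22 -0.08]
shoulder low X gap to lip edge 3.48 z 53.6
button low X gap to lip edge 4.63 z 60.17
button top X gap to lip edge 8.14 z 68.46
shoulder top X gap to lip edge 12.05 z 73.86
flat low z 26.92
```

Emit:
{"api": "move_arm", "payload": {
  "moves": [
    [0, [-0.0009, 0, 0.0014], [0, -0.0436, 0]],
    [0, [-0.0009, 0, 0.0014], [0, -0.0436, 0]],
    [0, [-0.00075, 0, 0.0015], [0, -0.0436, 0]],
    [0, [-0.00075, 0, 0.0015], [0, -0.0436, 0]],
    [0, [0, 0, 0], [0, 0, 0]],
    [0, [0, 0, 0], [0, 0, 0]],
    [0, [0, 0, 0], [0, 0, 0]],
    [0, [0, 0, 0], [0, 0, 0]],
    [0, [0, 0, 0], [0, 0, 0]],
    [0, [0, 0, 0], [0, 0, 0]]
  ]
}}

```text
time: 12.02
eef_pos: [0.5593, 0.1502, 0.029]
tcp_rot: [0.585, 0.803, 0.066, -0.091]
contact_force: [-2.3, 12.3, 3.3]
opening: 0.236
finger_force: 59.0
```

```bash
python3 w.py -42.5 -0.8 36.6 0
```

```text
{'t': 12.02, 'fX': np.float64(-42.99), 'fY': np.float64(-0.88), 'fZ': np.float64(36.92), 'tilt': np.float64(12.89), 'roll': np.float64(0.03), 'yaw': np.float64(107.89), 'F': array([12.4, -1.6,  3.3]), 'fin': 59.0} [ 1.95  0.38 -0.03]
tcp [559.8 148.   20.5] shift [-4.06 -0.19  7.82] turn [ 0.0009 -0.2249 -0.0025]
shoulder low X gap to lip edge 2.26 z 41.48
button low X gap to lip edge 2.25 z 48.15
button top X gap to lip edge 4.26 z 56.92
shoulder top X gap to lip edge 7.17 z 62.92
flat low z 26.2
```

Emit:
{"api": "move_arm", "payload": {
  "moves": [
    [0, [-0.0008, 0, 0.0015], [0, -0.045, 0]],
    [0, [-0.0008, 0, 0.0015], [0, -0.045, 0]],
    [0, [-0.0008, 0, 0.0015], [0, -0.045, 0]],
    [0, [-0.0008, 0, 0.0015], [0, -0.045, 0]],
    [0, [0, 0, 0], [0, 0, 0]],
    [0, [0, 0, 0], [0, 0, 0]],
    [0, [0, 0, 0], [0, 0, 0]],
    [0, [0, 0, 0], [0, 0, 0]],
    [0, [0, 0, 0], [0, 0, 0]],
    [0, [0, 0, 0], [0, 0, 0]]
  ]
}}

```text
time: 12.85
eef_pos: [0.5601, 0.1479, 0.0223]
tcp_rot: [0.589, 0.808, 0.013, -0.017]
contact_force: [-2.7, 13.1, 2.4]
opening: 0.235
finger_force: 59.3
```

```bash
python3 w.py -42.5 -0.8 36.4 0
```

```text
{'t': 12.85, 'fX': np.float64(-43.36), 'fY': np.float64(-0.91), 'fZ': np.float64(36.83), 'tilt': np.float64(2.51), 'roll': np.float64(0.08), 'yaw': np.float64(107.87), 'F': array([13.3, -1.4,  2.4]), 'fin': 59.3} [2.03 0.5  0.09]
tcp [559.8 148.   20.3] shift [ 0.1  -0.24  1.98] turn [ 0.0015 -0.0438 -0.0029]
shoulder low X gap to lip edge 2.94 z 28.84
button low X gap to lip edge 1.73 z 35.4
button top X gap to lip edge 2.12 z 44.39
shoulder top X gap to lip edge 3.91 z 50.82
flat low z 25.84
```

Emit:
{"api": "move_arm", "payload": {
  "moves": [
    [0, [0, 0, 0.001], [0, -0.022, 0]],
    [0, [0, 0, 0.001], [0, -0.022, 0]],
    [0, [0, 0, 0], [0, 0, 0]],
    [0, [0, 0, 0], [0, 0, 0]],
    [0, [0, 0, 0], [0, 0, 0]],
    [0, [0, 0, 0], [0, 0, 0]],
    [0, [0, 0, 0], [0, 0, 0]],
    [0, [0, 0, 0], [0, 0, 0]],
    [0, [0, 0, 0], [0, 0, 0]],
    [0, [0, 0, 0], [0, 0, 0]]
  ]
}}

```text
time: 13.68
eef_pos: [0.5601, 0.1479, 0.0201]
tcp_rot: [0.589, 0.808, 0.001, 0.001]
contact_force: [-3.4, 13.2, 1.9]
opening: 0.233
finger_force: 59.5
```

```bash
python3 w.py -36 -0.9 36.1 0
```

```text
{'t': 13.68, 'fX': np.float64(-42.74), 'fY': np.float64(-0.92), 'fZ': np.float64(36.24), 'tilt': np.float64(-0.02), 'roll': np.float64(0.1), 'yaw': np.float64(107.86), 'F': array([13.6, -0.8,  1.9]), 'fin': 59.5} [1.99 0.47 0.07]
tcp [557.9 154.2  20. ] shift [ 6.74 -0.17  0.12] turn [ 0.0018  0.0004 -0.003 ]
shoulder low X gap to lip edge 2.74 z 25.22
button low X gap to lip edge 1.24 z 31.72
button top X gap to lip edge 1.24 z 40.72
shoulder top X gap to lip edge 2.74 z 47.22
flat low z 25.24
```

Emit:
{"api": "move_arm", "payload": {
  "moves": [
    [0, [0.001, 0, 0], [0, 0, 0]],
    [0, [0.001, 0, 0], [0, 0, 0]],
    [0, [0.001, 0, 0], [0, 0, 0]],
    [0, [0.001, 0, 0], [0, 0, 0]],
    [0, [0.001, 0, 0], [0, 0, 0]],
    [0, [0.0005, 0, 0], [0, 0, 0]],
    [0, [0, 0, 0], [0, 0, 0]],
    [0, [0, 0, 0], [0, 0, 0]],
    [0, [0, 0, 0], [0, 0, 0]],
    [0, [0, 0, 0], [0, 0, 0]]
  ]
}}

```text
time: 14.52
eef_pos: [0.5587, 0.152, 0.0201]
tcp_rot: [0.589, 0.808, 0.0, 0.001]
contact_force: [-2.7, 9.7, 1.1]
opening: 0.239
finger_force: 59.4
```

```bash
python3 w.py -36 -0.9 36.1 0
```

```text
{'t': 14.52, 'fX': np.float64(-38.31), 'fY': np.float64(-0.93), 'fZ': np.float64(36.3), 'tilt': np.float64(-0.13), 'roll': np.float64(0.1), 'yaw': np.float64(107.88), 'F': array([10.1, -0.5,  1.1]), 'fin': 59.4} [1.51 0.37 0.07]
tcp [557.9 154.2  20. ] shift [ 2.34 -0.16  0.12] turn [ 0.0018  0.0023 -0.0026]
shoulder low X gap to lip edge -1.66 z 25.14
button low X gap to lip edge -3.18 z 31.64
button top X gap to lip edge -3.2 z 40.64
shoulder top X gap to lip edge -1.71 z 47.14
flat low z 25.3
```

Emit:
{"api": "move_arm", "payload": {
  "moves": [
    [0, [0.0004, 0, 0], [0, 0, 0]],
    [0, [0.0004, 0, 0], [0, 0, 0]],
    [0, [0.0004, 0, 0], [0, 0, 0]],
    [0, [0.0004, 0, 0], [0, 0, 0]],
    [0, [0.0004, 0, 0], [0, 0, 0]],
    [0, [0, 0, 0.0001], [0, 0, 0]],
    [0, [0, 0, 0], [0, 0, 0]],
    [0, [0, 0, 0], [0, 0, 0]],
    [0, [0, 0, 0], [0, 0, 0]],
    [0, [0, 0, 0], [0, 0, 0]]
  ]
}}

```text
time: 15.35
eef_pos: [0.5583, 0.1535, 0.0201]
tcp_rot: [0.589, 0.808, -0.0, 0.002]
contact_force: [-1.5, 7.8, 1.3]
opening: 0.236
finger_force: 59.4
```

```bash
python3 w.py -36 -0.9 36.1 0
```

```text
{'t': 15.35, 'fX': np.float64(-36.8), 'fY': np.float64(-1.0), 'fZ': np.float64(36.35), 'tilt': np.float64(-0.18), 'roll': np.float64(0.11), 'yaw': np.float64(107.89), 'F': array([ 7.9, -1. ,  1.3]), 'fin': 59.4} [1.26 0.31 0.05]
tcp [557.9 154.2  20. ] shift [ 0.85 -0.21  0.13] turn [ 0.0018  0.0031 -0.0025]
shoulder low X gap to lip edge -3.17 z 25.13
button low X gap to lip edge -4.69 z 31.63
button top X gap to lip edge -4.71 z 40.63
shoulder top X gap to lip edge -3.23 z 47.13
flat low z 25.35
```

Emit:
{"api": "move_arm", "payload": {
  "moves": [
    [0, [0.0003, 0, 0], [0, 0, 0]],
    [0, [0.0003, 0, 0], [0, 0, 0]],
    [0, [0.0003, 0, 0], [0, 0, 0]],
    [0, [0.0002, 0, 0], [0, 0, 0]],
    [0, [0, 0, 0.0001], [0, 0, 0]],
    [0, [0, 0, 0.0001], [0, 0, 0]],
    [0, [0, 0, 0], [0, 0, 0]],
    [0, [0, 0, 0], [0, 0, 0]],
    [0, [0, 0, 0], [0, 0, 0]],
    [0, [0, 0, 0], [0, 0, 0]]
  ]
}}

```text
time: 16.18
eef_pos: [0.5581, 0.1543, 0.0201]
tcp_rot: [0.588, 0.809, -0.0, 0.002]
contact_force: [-3.1, 7.4, 2.0]
opening: 0.233
finger_force: 59.4
```

```bash
python3 w.py -36 -0.9 36.1 0
```

```text
{'t': 16.18, 'fX': np.float64(-35.95), 'fY': np.float64(-1.01), 'fZ': np.float64(36.31), 'tilt': np.float64(-0.21), 'roll': np.float64(0.1), 'yaw': np.float64(107.9), 'F': array([8. , 0.6, 2. ]), 'fin': 59.4} [1.08 0.42 0.  ]
tcp [557.9 154.2  20. ] shift [ 0.01 -0.22  0.08] turn [ 0.0017  0.0036 -0.0023]
shoulder low X gap to lip edge -4.01 z 25.06
button low X gap to lip edge -5.53 z 31.55
button top X gap to lip edge -5.57 z 40.55
shoulder top X gap to lip edge -4.09 z 47.06
flat low z 25.31
```

Emit:
{"api": "move_arm", "payload": {
  "moves": [
    [0, [0, 0, 0], [0, 0, 0]],
    [0, [0, 0, 0], [0, 0, 0]],
    [0.3, [0, 0, 0], [0, 0, 0]],
    [0.35, [0, 0, 0], [0, 0, 0]],
    [0.4, [0, 0, 0], [0, 0, 0]],
    [0.5, [0, 0, 0], [0, 0, 0]],
    [0.5, [0, 0, 0], [0, 0, 0]],
    [0.5, [0, 0, 0], [0, 0, 0]],
    [0.5, [0, 0, 0], [0, 0, 0]],
    [0.5, [0, 0, 0], [0, 0, 0]]
  ],
  "grip_force": 20
}}

```text
time: 17.02
eef_pos: [0.5583, 0.1531, 0.0199]
tcp_rot: [0.588, 0.809, -0.001, 0.003]
contact_force: [-0.2, 0.1, -0.6]
opening: 0.496
finger_force: 0.0
```

```bash
python3 - <<'E'
from h import *
s=get_state();im=read_camera("wrist");cv2.imwrite("pics/w5.png",cv2.resize(im[:,100:420,::-1],None,fx=1.56,fy=1.56))
print(where(s),s['opening'])
E
```

```text
{'t': 17.02, 'fX': np.float64(-37.15), 'fY': np.float64(-0.92), 'fZ': np.float64(36.17), 'tilt': np.float64(-0.33), 'roll': np.float64(0.08), 'yaw': np.float64(107.94), 'F': array([ 0.2,  0.2, -0.6]), 'fin': 0.0} 0.4958520263523576
```

View pics/w5.png

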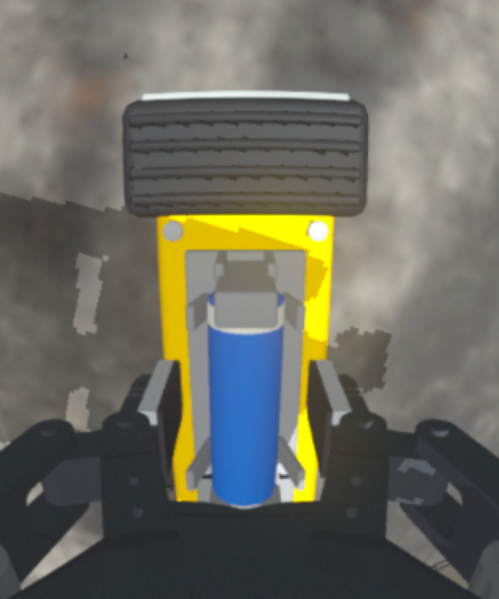

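The cell lies straight between the cheeks, its button end under the lip (lip at (247,305), covering part of the white band), with the fingers clear at (160,400) and (328,400). Next I retreat straight up and look once more.

Emit:
{"api": "move_arm", "payload": {
  "moves": [
    [0.5, [0, 0, -0.005], [0, 0, 0]],
    [0.5, [0, 0, -0.01], [0, 0, 0]],
    [0.5, [0, 0, -0.02], [0, 0, 0]],
    [0.5, [0, 0, -0.03], [0, 0, 0]],
    [0.5, [0, 0, -0.035], [0, 0, 0]],
    [0.5, [0, 0, -0.035], [0, 0, 0]],
    [0.5, [0, 0, -0.035], [0, 0, 0]],
    [0.5, [0, 0, 0], [0, 0, 0]],
    [0.5, [0, 0, 0], [0, 0, 0]],
    [0.5, [0, 0, 0], [0, 0, 0]]
  ]
}}

```text
time: 17.9
eef_pos: [0.5575, 0.154, 0.1903]
tcp_rot: [0.588, 0.809, -0.001, 0.003]
contact_force: [0.5, 0.5, -0.2]
opening: 0.499
finger_force: 0.0
```

```bash
python3 - <<'E'
from h import *
s=get_state();im=read_camera("wrist");cv2.imwrite("pics/w6.png",cv2.resize(im[60:260,190:330,::-1],None,fx=3,fy=3,interpolation=cv2.INTER_CUBIC))
print(where(s)['F'],s['eef_pos'],s['time'])
b,c,st=big(mask(im,'b',(190,60,330,290)));P=np.argwhere(b)
for z in(.047,):
    vs=[(256,st[1]),(256,st[1]+st[3])];print([((plane('wrist',q,z,s)-BAY)@D*1000).round(1) for q in vs],st)
E
```

```text
[ 0.3 -0.6 -0.2] [0.55752804 0.15404918 0.19028717] 17.9
[np.float64(25.5), np.float64(-34.4)] [ 247  152   20   58 1134]
```

View pics/w6.png

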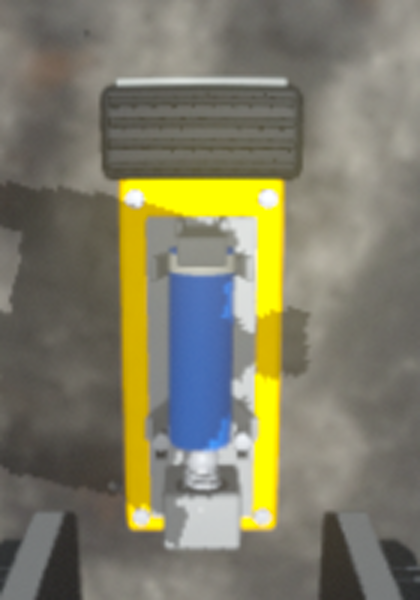

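The cell is seated straight. The lip at crop (203,250) overlaps the white band, the spring bears on the flat end at (203,455), and the flat end measures about -35 mm from the bay, which means it is fully home.

```bash
python3 -c "
from plant import *
print(sign_off())"
```

```text
the job is handed in; nothing more can be done
None
```

The blue cell is loaded in the lamp's battery carrier, flat end on the spring and button end held under the lip. Contact forces stayed around 14 N (limit 32 N), no bystander was touched, and the job was handed in at about 18 s.

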